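# Bring the dust extractor's switches on in order

## Robot

A 6-joint arm with a two-finger parallel gripper is mounted at the origin on a cart in front of the work surface, level with it; the furniture and walls round the work are solid. World frame = base frame: x ahead of the robot, y to its left, z up, the work surface at z = 0. Lengths are in m, angles in rad, forces in N, time in s.
With the tool pointing down it reaches from about 0.35 to 0.975 m from the base axis. Payload 4.9 kg.
Tool frame: the origin (TCP) lies at the very end of the fingers, on their centre line; the grasp point (between the pads) lies 19 mm behind it; z points along the fingers, y is the line along which they close (so a half turn about z gives the same grasp; the last joint's range is limited). The gripper opens to 85 mm and grips with 20 to 120 N. Pads are 22 mm wide; open, the fingers measure 114 mm over their backs; the gripper's body (76 mm by 85 mm) begins 54 mm behind the grasp point. The pads swing forward as they close: fully open they stand 13 mm farther back than shut.
Start: joints at [-1.336, 0.053, 1.613, -0, 1.476, -0.119], TCP at [0.217, -0.586, 0.204] pointing down, gripper open.
Joint ranges: [-3.01, 3.01], [-1.01, 2.22], [0.06, 2.58], [-1.02, 4.17], [0.09, 2.62], [-3.14, 3.14]. Speed limits (rad/s): [2.57, 2.57, 3.14, 3.14, 3.14, 3.14].

## Interface

Orientations are given as a rotation vector (axis times angle).
In Python, from station import get_obs, get_image, finish_job gives the robot as it stands. The module is installed in compiled form; this text tells all that it offers.
- The arm moves only by the tool carry_out, never from a script. Its argument "rows" is a list of rows, each a list of 7 numbers: the turn, a rotation vector about the tool's x, y, z as a fraction of full scale, then the shift along the tool's x, y, z as a fraction of full scale, then the closure, from -1 (fully open) to 1 (shut). A call has 1 to 5 rows; each row is the pose to reach, as a shift and turn from the pose commanded when the call began, along the tool's axes at that moment, turning the shorter way round; what a row does not reach only later rows make up. Full scale, the value 1, is 300 mm for a shift and pi rad for a turn. A row lasts 1/10 s, in which the tool goes at most 50 mm and 8.59 degrees, less where a joint would pass 70% of its speed; a pose out of reach is approached as far as the arm can. A call with a number of a shift or a turn outside -1 to 1 is refused whole. A call with a gripper value outside its range is refused whole. The fingers move at their own pace and stop on an object; "force" is the grip in N (left out, the last holds). Time passes only in rows, so rows that repeat a pose let the fingers close. It gives the time, the measured TCP pose, the force, the opening and the grip force at its end, in the units of the state.
- get_obs(): the state, without advancing time (a new reading comes with each control period).
- get_image(name): name is "side" or "top" or "wrist"; returns a dict with "img" (400x640x3 uint8, blue, green, red), "mtx" (3x3 intrinsics, pixels), "R" (3x3) and "t" (3): a world point X has camera coordinates R X + t. Camera axes: x right, y down, z forward; pixel columns grow to the right and rows downward; lengths in m; the calibration is good to about 2 mm. A picture is of the moment at which its call begins. There is no depth.
- finish_job(): hands the job in; it is judged then, once.
The state is a dict: "t": time; "q": joint angles; "dq": joint speeds; "effort": joint torques, N m; "tool_pos": TCP position; "tool_rot": TCP orientation; "contact_force": force on the tool from outside, world axes, zero at the start; "wrist_torque": the same for the moment, N m; "opening": finger opening in m; "grip_force": force on a finger pad.
Only numpy, scipy, OpenCV 4.12 (cv2) and the standard library are available. Lean on these libraries where they do the work, as an engineer would, in place of code of your own. Each camera call takes 0.05 s, during which the arm holds its last target. There are 200 camera calls.

## Task

Get the dust extractor ready to run by pressing its switches in this order with the closed fingertips: first switch on the white power strip by pressing down the raised half of its orange rocker until it has tipped right over, then push the blue button of the switch station fully down, and last the green one fully down. They stay where they are pressed. Leave the red mushroom button unpressed, leave everything that lies about where it is, and finish clear of everything.

Things in the scene. Friction and masses are not known exactly. Their poses are not given: they have to be found in the camera images.
- power_strip: white socket strip fixed on the table, 54x224 mm, its flat top 42 mm high; origin at the centre of its underside, y axis along its length (sockets towards +y, rocker and cord end towards -y), z up
- rocker_press (a point): outer edge of the rocker half that is raised at the start, 47 mm above the table; fixed to the strip at its (-11, -62, 47) mm. The rocker is 24 mm (along the strip's x) by 12 mm and pivots about a line along the strip's y, 11 mm from this edge. Pressed over, the edge sinks about 4 mm. A fingertip that also covers the other half blocks it: press here or up to 6 mm further from the pivot
- power_strip_switch (a joint): orange rocker of the strip, rad: 0 = off (as at the start), 0.349 = on, fully tipped over; flat at 0.175. It stays where it is left and takes 2 N at its edge, up to 10 N nearer the pivot; when off, the outer edge of its other half is the lower one
- station: switch station fixed on the table: aluminium plate 76x252 mm with a white trunking along its back (+x) edge and three grey switch housings in a row along its y axis, 77 mm apart (which colour stands where changes); origin at the centre of its underside, z up
- blue_top (a point): top centre of the flat blue round button cap, 33 mm across, which moves down with it. At the start it lies about 79 mm above the table, 20 mm above the top of its grey housing (64x64 mm), round which a 43 mm wide, 3 mm high metal ring stands
- green_top (a point): top centre of the flat green round button cap, 33 mm across, which moves down with it. At the start it lies about 79 mm above the table, 20 mm above the top of its grey housing (64x64 mm), round which a 43 mm wide, 3 mm high metal ring stands
- red_top (a point): top centre of the red mushroom-shaped button, 39 mm across, which must not be pressed, which moves down with it. At the start it lies about 79 mm above the table, 20 mm above the top of its grey housing (64x64 mm), round which a 43 mm wide, 3 mm high metal ring stands
- blue_button (a joint): blue button, m, that moves straight down, 0 = up, 0.007 = fully down (7 mm travel). It takes about 5 N to move and stays where it is left (no spring back); it can only be pushed, not reset
- green_button (a joint): green button, m, that moves straight down, 0 = up, 0.007 = fully down (7 mm travel). It takes about 5 N to move and stays where it is left (no spring back); it can only be pushed, not reset
- red_button (a joint): red mushroom button, m, that moves straight down, 0 = up, 0.007 = fully down (7 mm travel). It takes about 5 N to move and stays where it is left (no spring back); it can only be pushed, not reset
- nail_tin: round white tin with a green lid, 68 mm across, 32 mm high, loose, to be left alone; origin at the centre of its underside
- offcut_2: small wooden block, 60x45x30 mm, loose, to be left alone; origin at the centre of its underside
- pliers_red: red-handled pliers lying flat, 180x63x12 mm, loose, to be left alone; origin at the centre of its underside
- varnish_pot: white pot with a yellow lid, 66 mm across, 75 mm high, loose, to be left alone; origin at the centre of its underside

How it is judged:
By the outcome, as a careful person would: the job done as asked, in the order asked, and still so for the second after the job is handed in, with the robot touching nothing.
It also fails if it takes over 61 s, if anything falls off the work surface, if the arm or the gripper's body presses on something with over 40 N, if the wrist force passes 120 N, or if a joint passes its speed limit or range.

## Working session

There is one attempt and no reset: what is moved stays moved. The work goes in short steps, Python scripts to look and compute and a tool call to move; the robot and the scene stay as the last step left them, time stands still between calls to the robot, and variables do not carry over. Pictures are saved under pics/ and viewed, at most 11 in all, crops included, and the job is handed in when it is done.

Besides the shell and the picture viewer there is one more tool, called after "Request:" as name(argument=value, ...), one argument or row to a line, values as JSON. carry_out: Moves the arm, as the interface text tells. Shift numbers are shares of 300 mm and turn numbers shares of pi rad, none past 1 either way. Its arguments: {"type":"object","properties":{"rows":{"type":"array"},"force":{"type":"number"}},"required":["rows"]}

```bash
mkdir -p pics; python3 - <<'E'
from station import *
import cv2,numpy as np
o=get_obs();print(o)
for n in("top","side"):
    d=get_image(n);cv2.imwrite(f"pics/{n}0.png",d["img"]);np.savez(f"{n}0.npz",**d);print(n,d["mtx"],d["R"],d["t"])
E
```

```text
{'t': 0.0, 'q': array([-1.33601999e+00,  5.33654214e-02,  1.61430558e+00,  7.40677487e-06,
        1.47600164e+00, -1.19035179e-01]), 'dq': array([-1.43847479e-03, -3.97380838e-04, -1.42969247e-03,  5.09358186e-05,
        3.78279989e-04, -5.33077566e-04]), 'effort': array([ 7.53320983e-04, -3.93677437e+01, -3.70177245e+01, -2.70373914e-05,
        6.78113473e-03,  1.37729538e-05]), 'tool_pos': array([ 0.21636884, -0.58562288,  0.20275086]), 'tool_rot': array([-3.09051732e+00, -5.52504920e-01,  1.77291949e-04]), 'contact_force': array([0.35185   , 0.17637175, 0.23672697]), 'wrist_torque': array([0.01476319, 0.00360517, 0.01589072]), 'grip_force': 0.0, 'opening': 0.08576978300386918}
top [[468.47272542   0.         312.32176934]
 [  0.         468.47272542 200.58199448]
 [  0.           0.           1.        ]] [[ 0.00279576 -0.99996433  0.00796957]
 [-0.98869413 -0.00395888 -0.14989414]
 [ 0.14992035 -0.0074604  -0.98866993]] [-0.03467632  0.56829341  1.22852969]
side [[456.61767315   0.         319.00782573]
 [  0.         456.61767315 198.72236476]
 [  0.           0.           1.        ]] [[-0.93060361 -0.36566461  0.016319  ]
 [-0.15989387  0.3660103  -0.91677173]
 [ 0.32925806 -0.85576039 -0.39907803]] [0.52077005 0.18676487 1.18953901]
```

View pics/top0.png

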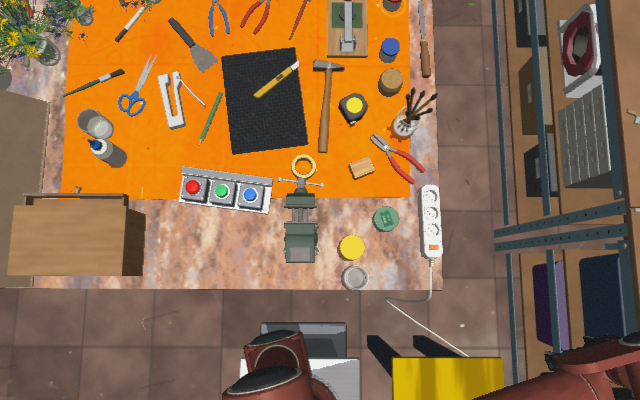

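View pics/side0.png

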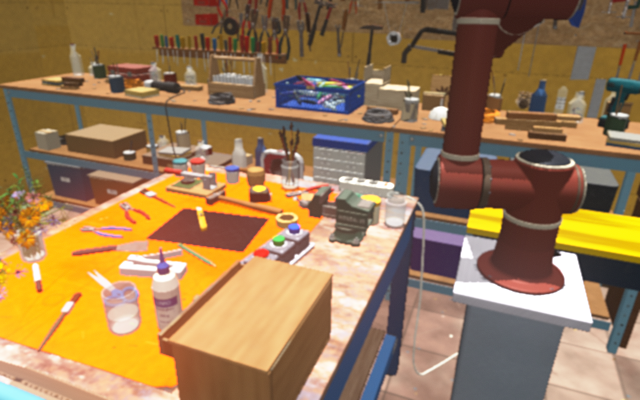

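The top view shows the strip at about (431,220) with its rocker at about (433,247). The caps are red (193,187), green (222,191) and blue (250,195), with a vise at (302,220) between the strip and the station. Next I measure by colour.

```bash
cat > h.py <<'E'
import cv2,numpy as np
def ray(d,uv,z):
    uv=np.array(uv,float);r=d["R"].T@np.linalg.inv(d["mtx"])@np.array([*uv,1]);c=-d["R"].T@d["t"]
    return c+r*(z-c[2])/r[2]
def blobs(img,lo,hi,box=None,amin=15):
    h=cv2.cvtColor(img,cv2.COLOR_BGR2HSV);m=cv2.inRange(h,np.array(lo),np.array(hi))
    if box:
        k=np.zeros_like(m);x0,y0,x1,y1=box;k[y0:y1,x0:x1]=255;m&=k
    n,l,s,c=cv2.connectedComponentsWithStats(m)
    return [(c[i],s[i],l==i) for i in range(1,n) if s[i][4]>=amin]
E
python3 - <<'E'
from h import *
np.set_printoptions(precision=4,suppress=True)
d=dict(np.load("top0.npz"));im=d["img"]
print("cam",-d["R"].T@d["t"])
for n,lo,hi,b,z in [("red",(0,150,80),(6,255,255),(180,175,275,215),.079),("green",(45,120,60),(80,255,255),(180,175,275,215),.079),("blue",(100,130,60),(125,255,255),(180,175,275,215),.079),("rock",(3,130,120),(22,255,255),(418,235,445,262),.044),("tin",(45,60,50),(90,255,255),(368,200,405,236),.032),("pot",(22,130,120),(32,255,255),(335,230,370,265),.075)]:
    for c,s,_ in blobs(im,lo,hi,b): print(n,c,s,ray(d,c,z))
h=cv2.inRange(cv2.cvtColor(im,cv2.COLOR_BGR2HSV),np.array((0,0,170)),np.array((180,50,255)))
k=np.zeros_like(h);k[175:265,412:448]=255;h&=k
cs,_=cv2.findContours(h,cv2.RETR_EXTERNAL,cv2.CHAIN_APPROX_NONE);c=max(cs,key=cv2.contourArea)
r=cv2.minAreaRect(c);print(r)
for p in cv2.boxPoints(r):print(ray(d,p,.042))
for p in [(300,158),(300,262),(280,181),(322,181),(286,240),(319,240)]:print("vise",ray(d,p,.1))
a=cv2.resize(im[170:300,270:450],None,fx=4.4,fy=4.4,interpolation=cv2.INTER_CUBIC);cv2.imwrite("pics/a.png",a)
E
```

```text
cam [ 0.3778 -0.0233  1.3001]
red [192.2267 186.6733] [186 180  14  14 150] [0.5989 0.285  0.079 ]
green [220.7611 190.4159] [215 185  12  12 113] [0.5891 0.2094 0.079 ]
blue [249.5043 194.3913] [244 189  12  12 115] [0.5788 0.1333 0.079 ]
rock [433.2778 246.8056] [429 245   9   5  36] [ 0.4444 -0.3569  0.044 ]
tin [385.4033 218.3656] [374 207  24  24 424] [ 0.5218 -0.2322  0.032 ]
pot [351.639  247.0041] [339 235  26  25 482] [ 0.4415 -0.1354  0.075 ]
((431.52001953125, 220.86000061035156), (76.32675170898438, 18.138696670532227), 86.8201675415039)
[ 0.6177 -0.3283  0.042 ]
[ 0.6207 -0.378   0.042 ]
[ 0.4135 -0.3816  0.042 ]
[ 0.4107 -0.333   0.042 ]
vise [0.6728 0.0004 0.1   ]
vise [ 0.4019 -0.0015  0.1   ]
vise [0.611  0.0521 0.1   ]
vise [ 0.6115 -0.0574  0.1   ]
vise [0.4575 0.0347 0.1   ]
vise [ 0.4578 -0.0497  0.1   ]
```

View pics/a.png

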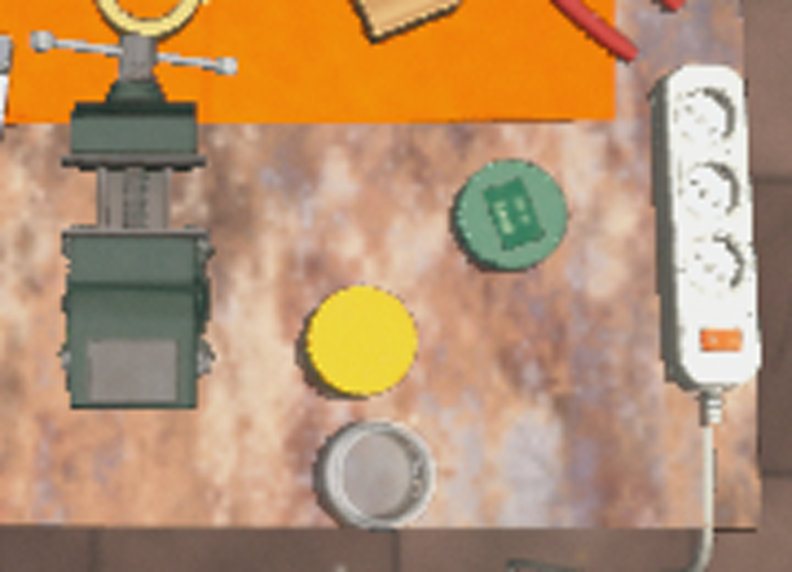

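```bash
cat > go.py <<'E'
import sys,numpy as np
from scipy.spatial.transform import Rotation as R
from station import get_obs
o=get_obs();x,y,z,yaw=map(float,sys.argv[1:5])   # yaw deg of tool x, tool down
A=R.from_rotvec(o["tool_rot"]);B=R.from_euler("z",yaw,degrees=True)*R.from_euler("x",180,degrees=True)
sh=A.inv().apply(np.array([x,y,z])-o["tool_pos"])/.3;tu=(A.inv()*B).as_rotvec()/np.pi
print(np.round(np.r_[tu,sh],4).tolist(),"pos",o["tool_pos"].round(4),"F",o["contact_force"].round(1),"open",round(o["opening"],4),"t",round(o["t"],2))
E
python3 go.py 0.4444 -0.341 0.16 91.1
```

```text
[-0.0005, -0.0004, -0.3935, 0.9955, -0.5015, 0.1441] pos [ 0.2164 -0.5857  0.2029] F [ 0.3 -0.3  0.2] open 0.0855 t 0.1
```

Request:
carry_out(
  rows=[
    [0,0,-0.3935,0.9955,-0.5015,0.144,1],
    [0,0,-0.3935,0.9955,-0.5015,0.144,1],
    [0,0,-0.3935,0.9955,-0.5015,0.144,1],
    [0,0,-0.3935,0.9955,-0.5015,0.144,1],
    [0,0,-0.3935,0.9955,-0.5015,0.144,1],
  ],
  force=40,
)

```text
t: 0.6
tool_pos: [0.3864, -0.4031, 0.1713]
tool_rot: [-2.67, -1.655, -0.0]
contact_force: [1.1, -0.6, 0.4]
opening: 0.0123
grip_force: 0.0
```

```bash
python3 go.py 0.4444 -0.341 0.16 91.1
```

```text
[-0.0001, -0.0001, -0.1529, 0.2713, 0.081, 0.0376] pos [ 0.3864 -0.4031  0.1713] F [ 1.1 -0.6  0.4] open 0.0123 t 0.6
```

Request:
carry_out(
  rows=[
    [0,0,-0.14,0.26,0.08,0.036,1],
    [0,0,-0.14,0.26,0.08,0.036,1],
    [0,0,-0.14,0.26,0.08,0.036,1],
    [0,0,-0.14,0.26,0.08,0.036,1],
    [0,0,-0.14,0.26,0.08,0.036,1],
  ],
)

```text
t: 1.1
tool_pos: [0.4419, -0.3461, 0.1609]
tool_rot: [-2.254, -2.187, 0.0]
contact_force: [-0.1, -0.5, -0.3]
opening: -0.0002
grip_force: 0.0
```

Request:
carry_out(
  rows=[
    [0,0,0,0,0,0,1],
    [0,0,0,0,0,0,1],
    [0,0,0,0,0,0,1],
  ],
)

```text
t: 1.4
tool_pos: [0.4418, -0.3466, 0.1613]
tool_rot: [2.253, 2.189, 0.0]
contact_force: [0.4, -0.0, -0.2]
opening: -0.0007
grip_force: 0.0
```

```bash
python3 go.py 0.4444 -0.341 0.10 91.1; python3 - <<'E'
from station import *
from h import *
np.set_printoptions(precision=4,suppress=True)
d=get_image("wrist");np.savez("w1.npz",**d);cv2.imwrite("pics/w1.png",d["img"]);print(-d["R"].T@d["t"],d["R"])
for c,s,_ in blobs(d["img"],(3,130,120),(22,255,255)): print(c,s,ray(d,c,.044))
E
```

```text
[0.0, 0.0, -0.0153, 0.0189, 0.0081, 0.2042] pos [ 0.4418 -0.3466  0.1613] F [ 0.4 -0.  -0.2] open -0.0007 t 1.4
[ 0.4447 -0.2644  0.3302] [[ 0.9996 -0.0298  0.0008]
 [-0.0284 -0.9453  0.325 ]
 [-0.0089 -0.3248 -0.9457]]
[556.6936  56.5622] [  482     0   158   134 16059] [ 0.6202 -0.2576  0.044 ]
[602.2308  64.3077] [599  59   8  11  26] [ 0.6553 -0.264   0.044 ]
[590.75   71.125] [588  68   6   7  16] [ 0.6478 -0.2686  0.044 ]
[633.0162 108.5101] [620  93  20  26 247] [ 0.6866 -0.2973  0.044 ]
[577.717  150.6792] [572 146  16  13  53] [ 0.6502 -0.3295  0.044 ]
[568.3043 157.5217] [564 152   8  10  23] [ 0.6437 -0.335   0.044 ]
[326.8136 190.5198] [319 177  16  28 354] [ 0.4464 -0.3573  0.044 ]
```

View pics/w1.png

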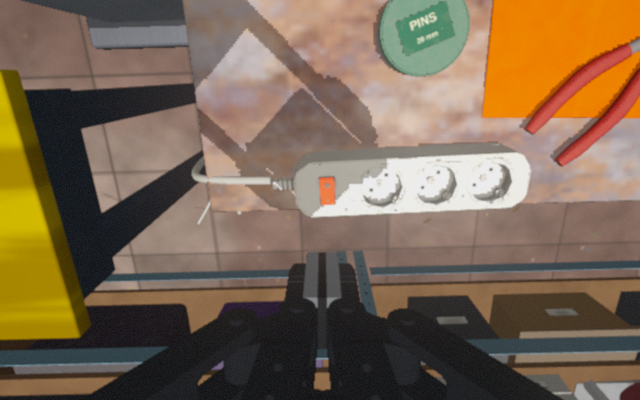

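The wrist view shows the rocker at (327,190), giving about (0.446,-0.357), which agrees with the top view. The raised half is on the +y side, up in the image. Now I descend.

Request:
carry_out(
  rows=[
    [0,0,-0.015,0.016,0.013,0.1,1],
    [0,0,-0.015,0.016,0.013,0.2,1],
    [0,0,-0.015,0.016,0.013,0.3,1],
    [0,0,-0.015,0.016,0.013,0.354,1],
    [0,0,-0.015,0.016,0.013,0.354,1],
  ],
)

```text
t: 1.95
tool_pos: [0.4444, -0.3399, 0.052]
tool_rot: [-2.196, -2.239, -0.0]
contact_force: [-0.5, 0.3, -0.3]
opening: 0.0003
grip_force: 0.0
```

Request:
carry_out(
  rows=[
    [0,0,0,0,0,0,1],
    [0,0,0,0,0,0,1],
  ],
)

```text
t: 2.15
tool_pos: [0.4473, -0.3426, 0.0571]
tool_rot: [2.197, 2.241, -0.0]
contact_force: [-0.3, 0.3, -0.0]
opening: 0.0002
grip_force: 0.0
```

```bash
python3 go.py 0.4455 -0.3415 0.046 91.1; python3 - <<'E'
from station import *
from h import *
np.set_printoptions(precision=4,suppress=True)
d=get_image("wrist");np.savez("w2.npz",**d);cv2.imwrite("pics/w2.png",cv2.resize(d["img"][180:400,200:440],None,fx=3,fy=2.7))
P=np.array([[.4455,-.3415,.055],[.4455,-.3525,.047],[.4455,-.3305,.047]])
q=cv2.projectPoints(P,cv2.Rodrigues(d["R"])[0],d["t"],d["mtx"],None)[0];print(q.round(1))
for c,s,_ in blobs(d["img"],(3,130,80),(22,255,255),(150,100,450,350)): print(c,s,ray(d,c,.044))
E
```

```text
[0.0008, 0.0008, 0.0002, 0.0038, -0.006, 0.0371] pos [ 0.4473 -0.3426  0.0571] F [-0.3  0.3 -0. ] open 0.0002 t 2.15
[[[317.4 237. ]]

 [[317.2 248.7]]

 [[317.8 211.9]]]
[318.5889 242.2639] [308 234  22  19 360] [ 0.4462 -0.35    0.044 ]
```

View pics/w2.png

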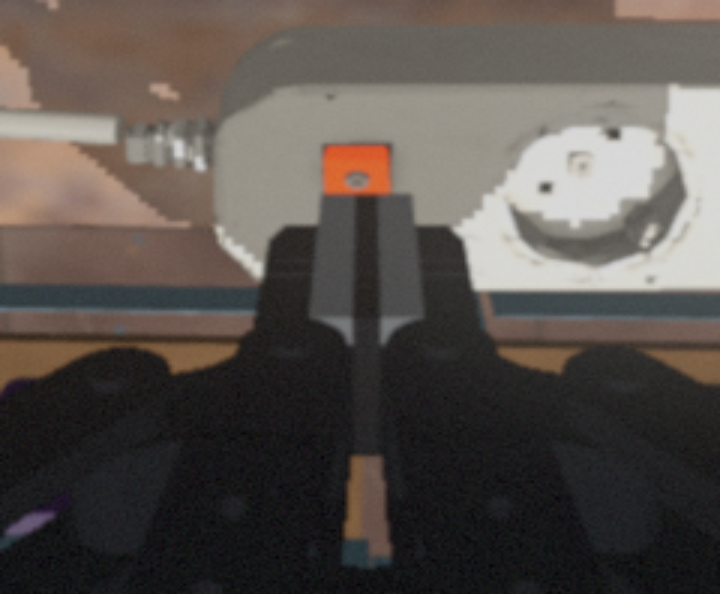

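```bash
python3 - <<'E'
from station import *
from h import *
from scipy.spatial.transform import Rotation as Ro
np.set_printoptions(precision=4,suppress=True)
o=get_obs();A=Ro.from_rotvec(o["tool_rot"]);print(o["tool_pos"],A.as_matrix())
def pr(d,P): return cv2.projectPoints(np.array(P,float),cv2.Rodrigues(d["R"])[0],d["t"],d["mtx"],None)[0].reshape(-1,2).round(1)
tp=lambda v:o["tool_pos"]+A.apply(v)
d=get_image("wrist");print(-d["R"].T@d["t"],d["mtx"][:2,2],d["mtx"][0,0])
L=[(0,0,0),(.011,0,0),(-.011,0,0),(.011,0,-.02),(0,0,-.02),(.011,0,-.05),(.011,.01,0),(.011,-.01,0)]
print("wrist",pr(d,[tp(v) for v in L]))
d=get_image("side");u=pr(d,[tp(v) for v in L]);print("side",u)
x,y=u[0].astype(int);c=d["img"][max(0,y-45):y+25,max(0,x-45):x+45];print(x,y)
cv2.imwrite("pics/s2.png",cv2.resize(c,None,fx=8,fy=8,interpolation=cv2.INTER_CUBIC))
E
```

```text
[ 0.4473 -0.3426  0.0572] [[-0.0199  0.9998  0.0026]
 [ 0.9998  0.0199 -0.0027]
 [-0.0027  0.0026 -1.    ]]
[ 0.4457 -0.2599  0.2259] [321.7424 196.7155] 358.2877485479803
wrist [[320.8 240.8]
 [320.8 221.2]
 [320.9 259.5]
 [320.7 238.3]
 [320.8 259.6]
 [320.6 272.7]
 [340.4 221.2]
 [301.2 221.3]]
side [[384.5 180.9]
 [383.8 182. ]
 [385.2 179.9]
 [384.3 176.7]
 [385.  175.6]
 [384.9 168.5]
 [381.  181.6]
 [386.7 182.4]]
384 180
```

View pics/s2.png

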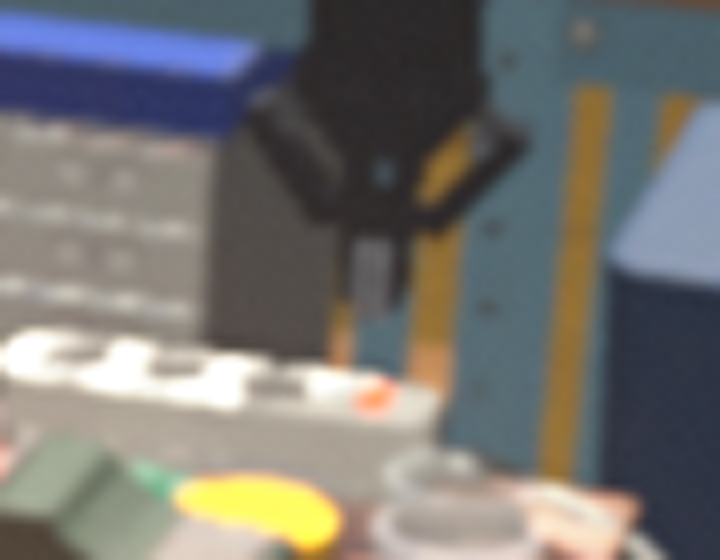

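The side view shows the fingertips ending at crop (375,315). That is about 25 mm above where the reported TCP projects (364,367), and the wrist view agrees. I'll descend in small steps and feel for contact.

Request:
carry_out(
  rows=[
    [0,0,0,0.004,-0.005,0.012,1],
    [0,0,0,0.004,-0.005,0.023,1],
    [0,0,0,0.004,-0.005,0.023,1],
  ],
)

```text
t: 2.6
tool_pos: [0.4442, -0.3397, 0.0473]
tool_rot: [-2.198, -2.243, 0.0]
contact_force: [-0.6, 0.2, -1.1]
opening: 0.0005
grip_force: 0.0
```

Request:
carry_out(
  rows=[
    [0,0,0,0,0,0.005,1],
    [0,0,0,0,0,0.01,1],
    [0,0,0,0,0,0.01,1],
  ],
)

```text
t: 2.9
tool_pos: [0.4445, -0.3401, 0.0448]
tool_rot: [-2.199, -2.243, 0.0]
contact_force: [-0.6, 0.1, 0.9]
opening: -0.0001
grip_force: 0.0
```

Request:
carry_out(
  rows=[
    [0,0,0,0,0,0.006,1],
    [0,0,0,0,0,0.013,1],
    [0,0,0,0,0,0.013,1],
  ],
)

```text
t: 3.2
tool_pos: [0.4444, -0.34, 0.0407]
tool_rot: [-2.199, -2.243, -0.0]
contact_force: [1.2, 0.7, -0.2]
opening: -0.0
grip_force: 0.0
```

```bash
python3 go.py 0.4455 -0.3415 0.03 91.1;python3 - <<'E'
from station import *
from h import *
np.set_printoptions(precision=4,suppress=True)
for k in range(2):
    d=get_image("wrist");o=get_obs();print(o["q"],o["tool_pos"],-d["R"].T@d["t"])
for c,s,_ in blobs(d["img"],(3,130,80),(22,255,255),(150,100,450,350)): print(c,s,ray(d,c,.044))
cv2.imwrite("pics/w3.png",cv2.resize(d["img"][180:300,240:400],None,fx=4,fy=4))
E
```

```text
[-0.0002, -0.0002, 0.0002, -0.0052, 0.0035, 0.0357] pos [ 0.4444 -0.34    0.0407] F [ 1.2  0.7 -0.2] open -0.0 t 3.2
[-0.7861  0.0576  1.895  -0.      1.1896 -0.806 ] [ 0.4445 -0.3401  0.0409] [ 0.4433 -0.2578  0.2097]
[-0.786   0.0574  1.8948 -0.      1.1896 -0.8059] [ 0.4446 -0.3402  0.0411] [ 0.4434 -0.2579  0.2099]
[181.7333 324.7333] [180 320   5   9  15] [ 0.3679 -0.3918  0.044 ]
[191.6667 327.1429] [189 323   8  11  21] [ 0.3733 -0.3933  0.044 ]
[173.9706 337.7647] [168 333  13  12  34] [ 0.3625 -0.4007  0.044 ]
```

View pics/w3.png

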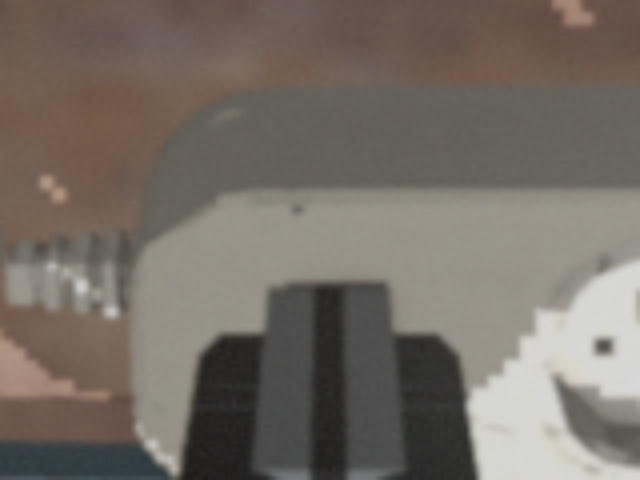

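Request:
carry_out(
  rows=[
    [0,0,0,-0.003,0,0.012,1],
    [0,0,0,-0.003,0,0.024,1],
    [0,0,0,-0.003,0,0.036,1],
    [0,0,0,-0.003,0,0.036,1],
  ],
)

```text
t: 3.7
tool_pos: [0.4442, -0.3406, 0.0294]
tool_rot: [-2.198, -2.242, -0.0]
contact_force: [-0.3, -0.9, 0.4]
opening: -0.0001
grip_force: 0.0
```

```bash
python3 - <<'E'
from station import *
from h import *
o=get_obs();print(o["tool_pos"],o["contact_force"])
d=get_image("side");cv2.imwrite("pics/s3.png",cv2.resize(d["img"][135:205,339:429],None,fx=8,fy=8,interpolation=cv2.INTER_CUBIC))
E
```

```text
[ 0.44417184 -0.34062892  0.02940638] [-0.30466853 -0.94574383  0.42493328]
```

View pics/s3.png

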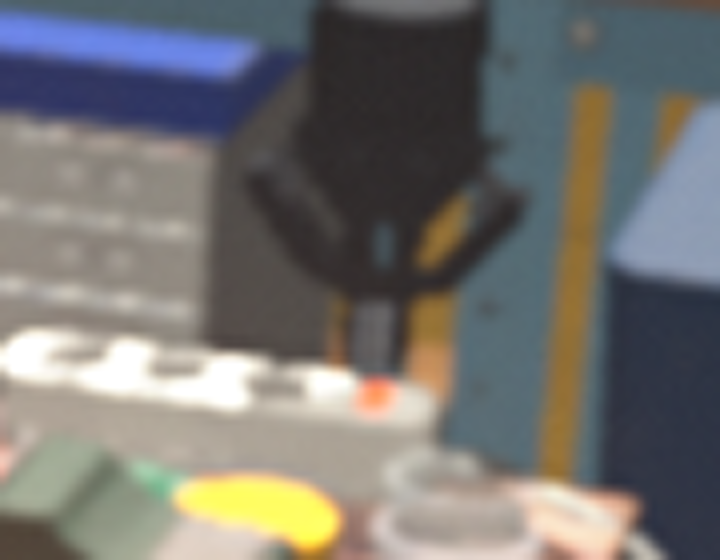

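The side view shows the tips at crop row ~375, just above the still fully visible rocker at (377,393). There is no contact yet, so I continue in 2 mm steps.

Request:
carry_out(
  rows=[
    [0,0,0,0,0,0.007,1],
    [0,0,0,0,0,0.013,1],
    [0,0,0,0,0,0.013,1],
  ],
)

```text
t: 4.05
tool_pos: [0.4445, -0.341, 0.0262]
tool_rot: [-2.199, -2.243, -0.0]
contact_force: [0.1, 0.5, 0.7]
opening: 0.0003
grip_force: 0.0
```

Request:
carry_out(
  rows=[
    [0,0,0,0,0,0.003,1],
    [0,0,0,0,0,0.007,1],
    [0,0,0,0,0,0.007,1],
  ],
)

```text
t: 4.35
tool_pos: [0.4446, -0.341, 0.0242]
tool_rot: [-2.199, -2.243, -0.0]
contact_force: [-1.0, 0.2, 0.6]
opening: -0.0
grip_force: 0.0
```

Request:
carry_out(
  rows=[
    [0,0,0,0,0,0.003,1],
    [0,0,0,0,0,0.007,1],
    [0,0,0,0,0,0.007,1],
  ],
)

```text
t: 4.65
tool_pos: [0.4445, -0.341, 0.022]
tool_rot: [-2.199, -2.243, 0.0]
contact_force: [-0.9, -0.3, 0.1]
opening: -0.0002
grip_force: 0.0
```

Request:
carry_out(
  rows=[
    [0,0,0,0,0,0.003,1],
    [0,0,0,0,0,0.005,1],
    [0,0,0,0,0,0.005,1],
  ],
)

```text
t: 4.95
tool_pos: [0.4446, -0.3411, 0.0206]
tool_rot: [-2.199, -2.243, -0.0]
contact_force: [-0.4, 0.2, 0.9]
opening: 0.0004
grip_force: 0.0
```

Request:
carry_out(
  rows=[
    [0,0,0,0,0,0.003,1],
    [0,0,0,0,0,0.005,1],
    [0,0,0,0,0,0.005,1],
  ],
)

```text
t: 5.25
tool_pos: [0.4448, -0.3411, 0.0194]
tool_rot: [-2.199, -2.243, -0.0]
contact_force: [-0.7, 1.1, 1.1]
opening: 0.0001
grip_force: 0.6
```

Request:
carry_out(
  rows=[
    [0,0,0,0,0,0.003,1],
    [0,0,0,0,0,0.005,1],
    [0,0,0,0,0,0.005,1],
  ],
)

```text
t: 5.55
tool_pos: [0.4449, -0.3409, 0.0178]
tool_rot: [2.199, 2.243, 0.001]
contact_force: [-0.7, 1.6, 2.9]
opening: -0.0002
grip_force: 1.2
```

Request:
carry_out(
  rows=[
    [0,0,0,0,0,0.003,1],
    [0,0,0,0,0,0.005,1],
    [0,0,0,0,0,0.005,1],
  ],
)

```text
t: 5.85
tool_pos: [0.4448, -0.3406, 0.0162]
tool_rot: [-2.199, -2.243, -0.001]
contact_force: [1.5, 3.1, 3.7]
opening: -0.0001
grip_force: 2.3
```

Request:
carry_out(
  rows=[
    [0,0,0,0,0,0.003,1],
    [0,0,0,0,0,0.005,1],
    [0,0,0,0,0,0.005,1],
  ],
)

```text
t: 6.15
tool_pos: [0.4449, -0.3407, 0.0159]
tool_rot: [-2.198, -2.243, -0.001]
contact_force: [-0.8, 6.9, 11.0]
opening: 0.0004
grip_force: 6.3
```

Request:
carry_out(
  rows=[
    [0,0,0,0,0,0.002,1],
    [0,0,0,0,0,0.004,1],
    [0,0,0,0,0,0.004,1],
  ],
)

```text
t: 6.45
tool_pos: [0.445, -0.3407, 0.0158]
tool_rot: [-2.198, -2.243, -0.001]
contact_force: [-4.4, 10.0, 17.0]
opening: 0.0001
grip_force: 9.4
```

Request:
carry_out(
  rows=[
    [0,0,0,0,0,0.002,1],
    [0,0,0,0,0,0.004,1],
    [0,0,0,0,0,0.004,1],
  ],
)

```text
t: 6.75
tool_pos: [0.445, -0.3407, 0.0156]
tool_rot: [-2.198, -2.242, -0.001]
contact_force: [-7.5, 11.7, 23.2]
opening: 0.0001
grip_force: 12.6
```

Request:
carry_out(
  rows=[
    [0,0,0,0,0,-0.1,1],
    [0,0,0,0,0,-0.25,1],
    [0,0,0,0,0,-0.4,1],
    [0,0,0,0,0,-0.4,1],
    [0,0,0,0,0,-0.4,1],
  ],
)

```text
t: 7.25
tool_pos: [0.4452, -0.3425, 0.1338]
tool_rot: [2.197, 2.24, -0.002]
contact_force: [-0.2, 0.2, -1.6]
opening: -0.0001
grip_force: 0.0
```

```bash
python3 - <<'E'
from station import *
from h import *
d=get_image("wrist");im=d["img"]
b=max(blobs(im,(3,130,80),(22,255,255),(200,100,400,260)),key=lambda b:b[1][4]);print(b[:2],ray(d,b[0],.044))
x,y=b[0].astype(int);d1=dict(np.load("w1.npz"));
f=lambda i,x,y:cv2.resize(i[y-35:y+35,x-40:x+40],None,fx=5,fy=5)
cv2.imwrite("pics/w4.png",np.hstack([f(d1["img"],327,190),f(im,x,y)]))
print(get_obs()["tool_pos"],get_obs()["contact_force"])
E
```

```text
(array([321.87623762, 205.57920792]), array([314, 191,  16,  30, 404], dtype=int32)) [ 0.44628126 -0.35668128  0.044     ]
[ 0.44426813 -0.34142102  0.13173788] [-0.35850196  0.13200647 -0.32429023]
```

View pics/w4.png

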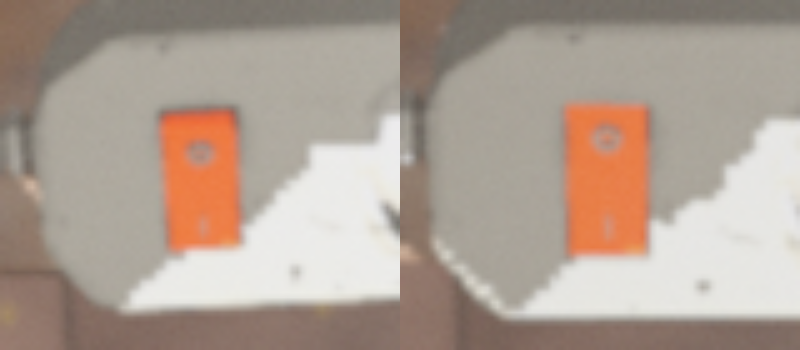

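Before (left), the +y edge of the rocker stood up with its red side face visible. After (right), that face is gone, so the half has sunk. To be sure it tipped fully, I press again 4 mm further out.

Request:
carry_out(
  rows=[
    [0,0,0,0.014,0.002,0.1,1],
    [0,0,0,0.014,0.002,0.25,1],
    [0,0,0,0.014,0.002,0.34,1],
    [0,0,0,0.014,0.002,0.373,1],
    [0,0,0,0.014,0.002,0.373,1],
  ],
)

```text
t: 7.8
tool_pos: [0.4434, -0.3354, 0.0176]
tool_rot: [-2.195, -2.239, 0.001]
contact_force: [-0.0, -0.7, -0.6]
opening: -0.0002
grip_force: 0.0
```

Request:
carry_out(
  rows=[
    [0,0,0,0,0,0.002,1],
    [0,0,0,0,0,0.004,1],
    [0,0,0,0,0,0.004,1],
  ],
)

```text
t: 8.1
tool_pos: [0.4455, -0.3373, 0.0197]
tool_rot: [2.198, 2.243, -0.0]
contact_force: [-0.3, -0.0, -0.4]
opening: -0.0002
grip_force: 0.0
```

Request:
carry_out(
  rows=[
    [0,0,0,0,0,0.003,1],
    [0,0,0,0,0,0.005,1],
    [0,0,0,0,0,0.005,1],
  ],
)

```text
t: 8.4
tool_pos: [0.4452, -0.3369, 0.0178]
tool_rot: [2.199, 2.243, -0.0]
contact_force: [-0.4, 0.3, -0.6]
opening: 0.0001
grip_force: 0.0
```

Request:
carry_out(
  rows=[
    [0,0,0,0,0,0.003,1],
    [0,0,0,0,0,0.005,1],
    [0,0,0,0,0,0.005,1],
  ],
)

```text
t: 8.7
tool_pos: [0.4451, -0.3368, 0.0161]
tool_rot: [-2.199, -2.243, 0.0]
contact_force: [0.4, 0.9, -0.2]
opening: 0.0006
grip_force: 0.0
```

Request:
carry_out(
  rows=[
    [0,0,0,0,0,0.002,1],
    [0,0,0,0,0,0.003,1],
    [0,0,0,0,0,0.003,1],
  ],
)

```text
t: 9.0
tool_pos: [0.4453, -0.337, 0.0157]
tool_rot: [2.199, 2.243, -0.0]
contact_force: [-1.2, 0.6, 1.9]
opening: -0.0002
grip_force: 0.9
```

Request:
carry_out(
  rows=[
    [0,0,0,0,0,0.003,1],
    [0,0,0,0,0,0.005,1],
    [0,0,0,0,0,0.005,1],
  ],
)

```text
t: 9.3
tool_pos: [0.4454, -0.3371, 0.0154]
tool_rot: [-2.199, -2.243, 0.0]
contact_force: [-3.9, 3.0, 8.8]
opening: 0.0
grip_force: 4.9
```

Request:
carry_out(
  rows=[
    [0,0,0,0,0,0.002,1],
    [0,0,0,0,0,0.004,1],
    [0,0,0,0,0,0.004,1],
  ],
)

```text
t: 9.6
tool_pos: [0.4455, -0.3371, 0.0151]
tool_rot: [-2.199, -2.243, 0.0]
contact_force: [-5.8, 5.9, 14.7]
opening: 0.0002
grip_force: 7.8
```

Request:
carry_out(
  rows=[
    [0,0,0,0,0,-0.15,1],
    [0,0,0,0,0,-0.3,1],
    [0,0,0,0,0,-0.45,1],
    [0,0,0,0,0,-0.6,1],
    [0,0,0,0,0,-0.7,1],
  ],
)

```text
t: 10.1
tool_pos: [0.446, -0.3377, 0.2267]
tool_rot: [2.196, 2.24, -0.0]
contact_force: [-0.1, -0.3, 0.4]
opening: 0.0001
grip_force: 0.0
```

Request:
carry_out(
  rows=[
    [0,0,0,0,0,-0.1,1],
    [0,0,0,0,0,-0.1,1],
    [0,0,0,0,0,-0.1,1],
  ],
)

```text
t: 10.4
tool_pos: [0.4454, -0.3371, 0.253]
tool_rot: [2.198, 2.243, 0.0]
contact_force: [0.0, 0.5, -1.9]
opening: 0.0001
grip_force: 0.0
```

```bash
python3 go.py 0.579 0.133 0.25 90
```

```text
[0.0003, 0.0003, 0.0064, 1.5577, 0.4765, 0.009] pos [ 0.4454 -0.3371  0.253 ] F [ 0.   0.5 -1.9] open 0.0001 t 10.4
```

Request:
carry_out(
  rows=[
    [0,0,0,0.15,0.05,0,1],
    [0,0,0,0.31,0.1,0,1],
    [0,0,0,0.47,0.14,0,1],
    [0,0,0,0.63,0.19,0,1],
    [0,0,0,0.78,0.24,0,1],
  ],
)

```text
t: 10.9
tool_pos: [0.5116, -0.0992, 0.25]
tool_rot: [-2.197, -2.241, 0.002]
contact_force: [0.5, -0.2, -0.5]
opening: -0.0002
grip_force: 0.0
```

Request:
carry_out(
  rows=[
    [0,0,0,0.15,0.05,0,1],
    [0,0,0,0.31,0.1,0,1],
    [0,0,0,0.47,0.14,0,1],
    [0,0,0,0.63,0.19,0,1],
    [0,0,0,0.78,0.24,0,1],
  ],
)

```text
t: 11.4
tool_pos: [0.5789, 0.1361, 0.2498]
tool_rot: [-2.197, -2.242, 0.005]
contact_force: [0.7, -1.0, 0.2]
opening: 0.0001
grip_force: 0.0
```

Request:
carry_out(
  rows=[
    [0,0,0,0,0,0,1],
    [0,0,0,0,0,0,1],
    [0,0,0,0,0,0,1],
  ],
)

```text
t: 11.7
tool_pos: [0.5791, 0.1331, 0.2509]
tool_rot: [-2.199, -2.242, 0.004]
contact_force: [-0.4, -0.4, -0.2]
opening: 0.0006
grip_force: 0.0
```

```bash
python3 go.py 0.579 0.133 0.11 90; python3 - <<'E'
from station import *
from h import *
np.set_printoptions(precision=4,suppress=True)
d=get_image("wrist");im=d["img"];cv2.imwrite("pics/w5.png",im)
for n,lo,hi in [("red",(0,150,60),(4,255,255)),("green",(45,120,50),(80,255,255)),("blue",(100,130,50),(125,255,255))]:
    for c,s,_ in blobs(im,lo,hi,amin=150): print(n,c,s,ray(d,c,.079))
E
```

```text
[-0.0008, 0.0002, 0.0061, -0.0, 0.0009, 0.4698] pos [0.5791 0.1331 0.2509] F [-0.4 -0.4 -0.2] open 0.0006 t 11.7
red [350.1474   4.1193] [333   0  36  11 285] [0.6008 0.2714 0.079 ]
green [341.1553  73.5955] [323  63  30  29 309] [0.5952 0.2156 0.079 ]
blue [319.6772 157.672 ] [309 147  26  27 378] [0.5771 0.1381 0.079 ]
```

View pics/w5.png

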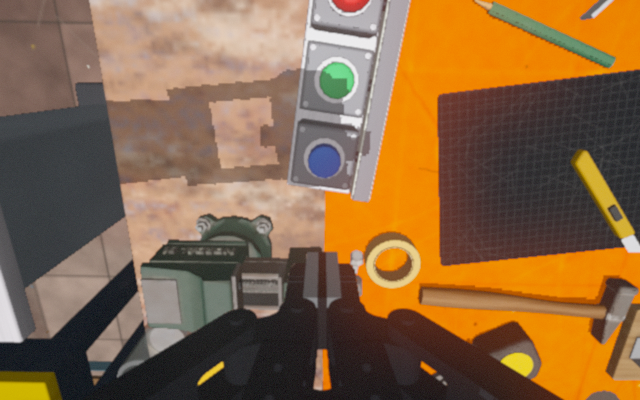

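Blue sits at about (324,160), giving roughly (0.579,0.1345), and green is at (338,80). The tool is already over blue, so I descend.

Request:
carry_out(
  rows=[
    [0,0,0,0.005,0,0.15,1],
    [0,0,0,0.005,0,0.3,1],
    [0,0,0,0.005,0,0.45,1],
    [0,0,0,0.005,0,0.55,1],
    [0,0,0,0.005,0,0.63,1],
  ],
)

```text
t: 12.25
tool_pos: [0.5781, 0.1336, 0.0607]
tool_rot: [-2.201, -2.239, 0.004]
contact_force: [1.0, -1.4, -0.4]
opening: 0.0001
grip_force: 0.0
```

Request:
carry_out(
  rows=[
    [0,0,0,0,0,0.01,1],
    [0,0,0,0,0,0.02,1],
    [0,0,0,0,0,0.02,1],
    [0,0,0,0,0,0.02,1],
  ],
)

```text
t: 12.65
tool_pos: [0.5812, 0.1353, 0.0598]
tool_rot: [2.198, 2.241, 0.004]
contact_force: [0.2, 0.9, -0.1]
opening: 0.0003
grip_force: 0.0
```

Request:
carry_out(
  rows=[
    [0,0,0,0,0,0.005,1],
    [0,0,0,0,0,0.01,1],
    [0,0,0,0,0,0.01,1],
  ],
)

```text
t: 12.95
tool_pos: [0.5798, 0.1354, 0.0548]
tool_rot: [2.199, 2.244, 0.0]
contact_force: [-0.5, 0.3, -0.2]
opening: -0.0002
grip_force: 0.0
```

Request:
carry_out(
  rows=[
    [0,0,0,0,0,0.005,1],
    [0,0,0,0,0,0.01,1],
    [0,0,0,0,0,0.01,1],
  ],
)

```text
t: 13.25
tool_pos: [0.5798, 0.1354, 0.0516]
tool_rot: [-2.199, -2.244, 0.0]
contact_force: [-0.1, 0.1, -0.3]
opening: 0.0003
grip_force: 0.0
```

Request:
carry_out(
  rows=[
    [0,0,0,0,0,0.005,1],
    [0,0,0,0,0,0.01,1],
    [0,0,0,0,0,0.01,1],
  ],
)

```text
t: 13.55
tool_pos: [0.5799, 0.1354, 0.0489]
tool_rot: [2.199, 2.244, 0.0]
contact_force: [-2.1, 0.7, 4.3]
opening: -0.0001
grip_force: 2.1
```

Request:
carry_out(
  rows=[
    [0,0,0,0,0,0.005,1],
    [0,0,0,0,0,0.01,1],
    [0,0,0,0,0,0.01,1],
  ],
)

```text
t: 13.85
tool_pos: [0.5799, 0.1354, 0.0455]
tool_rot: [2.199, 2.243, 0.0]
contact_force: [-0.6, 0.6, 3.1]
opening: 0.0002
grip_force: 1.7
```

Request:
carry_out(
  rows=[
    [0,0,0,0,0,0.004,1],
    [0,0,0,0,0,0.007,1],
    [0,0,0,0,0,0.007,1],
  ],
)

```text
t: 14.15
tool_pos: [0.58, 0.1354, 0.0447]
tool_rot: [-2.199, -2.243, 0.0]
contact_force: [-4.3, -0.1, 10.5]
opening: 0.0002
grip_force: 4.8
```

Request:
carry_out(
  rows=[
    [0,0,0,0,0,0.003,1],
    [0,0,0,0,0,0.006,1],
    [0,0,0,0,0,0.006,1],
  ],
)

```text
t: 14.45
tool_pos: [0.58, 0.1355, 0.0444]
tool_rot: [-2.199, -2.244, 0.001]
contact_force: [-8.8, -0.4, 17.9]
opening: -0.0002
grip_force: 8.8
```

Request:
carry_out(
  rows=[
    [0,0,0,0,0,0.003,1],
    [0,0,0,0,0,0.005,1],
    [0,0,0,0,0,0.005,1],
  ],
)

```text
t: 14.75
tool_pos: [0.5801, 0.1355, 0.0443]
tool_rot: [-2.199, -2.244, 0.002]
contact_force: [-13.1, -0.9, 23.5]
opening: -0.0
grip_force: 12.0
```

Request:
carry_out(
  rows=[
    [0,0,0,0,0,-0.12,1],
    [0,0,0,0,0,-0.24,1],
    [0,0,0,0.12,0.02,-0.24,1],
    [0,0,0,0.249,0.038,-0.24,1],
    [0,0,0,0.249,0.038,-0.24,1],
  ],
)

```text
t: 15.25
tool_pos: [0.5898, 0.2136, 0.1119]
tool_rot: [-2.195, -2.247, -0.003]
contact_force: [-0.6, -0.1, -0.7]
opening: 0.0003
grip_force: 0.0
```

Request:
carry_out(
  rows=[
    [0,0,0,0,0,0,1],
    [0,0,0,0,0,0,1],
    [0,0,0,0,0,0,1],
  ],
)

```text
t: 15.55
tool_pos: [0.5895, 0.2092, 0.1116]
tool_rot: [-2.2, -2.242, 0.001]
contact_force: [0.7, 0.7, 0.1]
opening: 0.0001
grip_force: 0.0
```

```bash
python3 go.py 0.59 0.2105 0.056 91.1; python3 - <<'E'
from station import *
from h import *
np.set_printoptions(precision=4,suppress=True)
d=get_image("top");im=d["img"]
for n,lo,hi,b,z in [("red",(0,150,80),(6,255,255),(180,175,275,215),.079),("green",(45,120,60),(80,255,255),(180,175,275,215),.079),("blue",(100,130,60),(125,255,255),(180,175,275,215),.072)]:
    for c,s,_ in blobs(im,lo,hi,b): print(n,c,s,ray(d,c,z))
E
```

```text
[-0.0003, 0.0001, -0.0001, 0.0043, 0.002, 0.1854] pos [0.5895 0.2092 0.1116] F [0.7 0.7 0.1] open 0.0001 t 15.55
red [190.3247 188.8312] [186 183  12  11  77] [0.593  0.2898 0.079 ]
blue [249.7103 194.6355] [244 189  12  12 107] [0.5793 0.1337 0.072 ]
```

Request:
carry_out(
  rows=[
    [0,0,0,0.004,0.002,0.09,1],
    [0,0,0,0.004,0.002,0.16,1],
    [0,0,0,0.004,0.002,0.185,1],
    [0,0,0,0.004,0.002,0.185,1],
  ],
)

```text
t: 16.0
tool_pos: [0.5892, 0.2107, 0.0552]
tool_rot: [-2.199, -2.242, 0.004]
contact_force: [-0.9, 0.2, -0.2]
opening: -0.0002
grip_force: 0.0
```

Request:
carry_out(
  rows=[
    [0,0,0,0,0,0.006,1],
    [0,0,0,0,0,0.013,1],
    [0,0,0,0,0,0.013,1],
  ],
)

```text
t: 16.3
tool_pos: [0.5909, 0.2116, 0.0538]
tool_rot: [2.199, 2.243, 0.002]
contact_force: [-0.9, 0.2, -0.4]
opening: -0.0003
grip_force: 0.0
```

Request:
carry_out(
  rows=[
    [0,0,0,0,0,0.006,1],
    [0,0,0,0,0,0.013,1],
    [0,0,0,0,0,0.013,1],
  ],
)

```text
t: 16.6
tool_pos: [0.5909, 0.2117, 0.0498]
tool_rot: [2.198, 2.243, 0.002]
contact_force: [0.8, 0.3, 4.6]
opening: -0.0001
grip_force: 1.9
```

Request:
carry_out(
  rows=[
    [0,0,0,0,0,0.005,1],
    [0,0,0,0,0,0.01,1],
    [0,0,0,0,0,0.01,1],
  ],
)

```text
t: 16.9
tool_pos: [0.5909, 0.2117, 0.0463]
tool_rot: [2.199, 2.243, 0.002]
contact_force: [0.9, 0.6, 3.5]
opening: 0.0002
grip_force: 2.0
```

Request:
carry_out(
  rows=[
    [0,0,0,0,0,0.005,1],
    [0,0,0,0,0,0.01,1],
    [0,0,0,0,0,0.01,1],
  ],
)

```text
t: 17.2
tool_pos: [0.591, 0.2117, 0.0446]
tool_rot: [2.199, 2.243, 0.001]
contact_force: [-2.8, 0.2, 10.9]
opening: 0.0
grip_force: 5.4
```

Request:
carry_out(
  rows=[
    [0,0,0,0,0,0.003,1],
    [0,0,0,0,0,0.006,1],
    [0,0,0,0,0,0.006,1],
  ],
)

```text
t: 17.5
tool_pos: [0.5911, 0.2117, 0.0444]
tool_rot: [2.199, 2.243, 0.001]
contact_force: [-6.5, -1.2, 17.3]
opening: -0.0001
grip_force: 9.1
```

Request:
carry_out(
  rows=[
    [0,0,0,0,0,0.003,1],
    [0,0,0,0,0,0.005,1],
    [0,0,0,0,0,0.005,1],
  ],
)

```text
t: 17.8
tool_pos: [0.5912, 0.2117, 0.0444]
tool_rot: [2.198, 2.243, 0.001]
contact_force: [-9.8, -2.5, 24.1]
opening: 0.0001
grip_force: 12.1
```

Green hit a hard stop at 0.0444, the same height as blue. I retreat upward, then check the scene and hand in.

Request:
carry_out(
  rows=[
    [0,0,0,0,0,-0.15,1],
    [0,0,0,0,0,-0.3,1],
    [0,0,0,0,0,-0.45,1],
    [0,0,0,0,0,-0.6,1],
    [0,0,0,0,0,-0.7,1],
  ],
)

```text
t: 18.3
tool_pos: [0.5905, 0.2116, 0.2523]
tool_rot: [2.198, 2.243, 0.003]
contact_force: [0.3, 0.5, -0.8]
opening: -0.0004
grip_force: 0.0
```

Request:
carry_out(
  rows=[
    [0,0,0,0,0,0,1],
    [0,0,0,0,0,0,1],
    [0,0,0,0,0,0,1],
    [0,0,0,0,0,0,1],
  ],
)

```text
t: 18.7
tool_pos: [0.5891, 0.2112, 0.2465]
tool_rot: [-2.197, -2.242, 0.007]
contact_force: [0.2, 0.1, -0.1]
opening: 0.0001
grip_force: 0.0
```

```bash
python3 - <<'E'
from station import *
from h import *
w=get_image("wrist")["img"];s=get_image("side")["img"]
cv2.imwrite("pics/end.png",np.hstack([cv2.resize(w[0:260,200:440],(370,400)),cv2.resize(s[215:275,235:330],(420,400),interpolation=cv2.INTER_CUBIC)]))
o=get_obs();print(o["tool_pos"],o["contact_force"])
E
```

```text
[0.58948956 0.21130516 0.24753934] [-0.00070536 -0.44985258  0.55988407]
```

View pics/end.png

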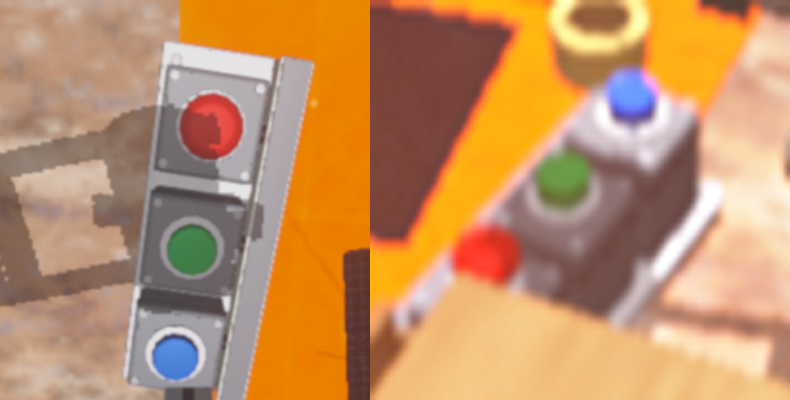

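Blue (175,357) and green (190,248) sit low in their rings, and red (210,125) is still proud. The tool is clear above.

```bash
python3 -c "from station import *;print(finish_job())"
```

```text
the job is handed in; nothing more can be done
None
```

I switched on the power strip, then pressed blue and green fully down to their stops in that order; red was never touched, the arm finished clear with no loose item touched, and I handed the job in at about 19 s (no verdict was returned).

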